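# Seat the rook's weight in the weighting jig

## Robot

A 7-joint arm with a two-finger parallel gripper is mounted at the origin on the work surface. World frame = base frame: x ahead of the robot, y to its left, z up, the work surface at z = 0. Lengths are in mm, angles in rad, forces in N, time in s.
With the tool pointing down it reaches from about 400 to 850 mm from the base axis. Payload 4.4 kg.
Tool frame: the origin (TCP) lies midway between the tips of the shut fingers; the grasp point (between the pads) lies 19 mm behind it; z points along the fingers, x is the direction in which the jaws open and shut, and the axes are right-handed (so a half turn about z gives the same grasp; the last joint's range is limited). The gripper opens to 94 mm and grips with 3 to 60 N. Pads are 16 mm wide; open, the fingers measure 119 mm over their backs; the gripper's body (75 mm by 177 mm) begins 78 mm behind the grasp point.
Start: joints at [-1.223, 0.628, 0.038, 1.517, -0.027, 0.996, -0.02], TCP at [261.337, 595.165, 205.478] pointing down, gripper open.
Joint ranges: [-3.06, 3.06], [-0.37, 2.12], [-1.25, 1.32], [0.18, 2.47], [-1.1, 4.24], [0.23, 1.98], [-2.94, 2.94]. Speed limits (rad/s): [2.57, 2.57, 3.14, 3.14, 3.14, 3.14, 3.14].

## Interface

Orientations are given as a unit quaternion [x, y, z, w].
In Python, from station import bot gives the robot as it stands.
- The arm moves only by the shell command python3 -m handwheel 'ROWS' [FORCE]. ROWS is JSON, a list of rows, each a list of 5 numbers: the finger opening in cm, from 0 to 9.4, then the shift along the tool's x, y, z in cm, then the turn about the tool's z in rad. In form: [[fingers, x, y, z, spin], ...]. A call has 1 to 5 rows; each row shifts and turns the commanded pose from where the row before left it, along the tool's axes as they then stand; what a row does not reach is not made up. A row lasts 1/8 s, in which the tool goes at most 62.5 mm and 10.7 degrees, less where a joint would pass 70% of its speed; a pose out of reach is approached as far as the arm can. A call with a gripper value outside its range is refused whole. The fingers move at their own pace and stop on an object; FORCE is the grip in N (left out, the last holds). Time passes only in rows, so rows that do not move let the fingers close. It gives the time, the measured TCP pose, the force and the opening at its end, in the units of the state.
- bot.get_obs(): the state, without advancing time (a new reading comes with each control period).
- bot.capture(name): name is "side" or "top"; returns a dict with "frame" (420x560x3 uint8, red, green, blue), "range_z" (420x560 float32, mm along the optical axis (not along the pixel's ray), 0 where there is no reading), "fx", "fy", "cx", "cy" (pixels), "D" ([k1, k2, p1, p2, k3] as OpenCV has them; the pictures are not rectified), "R" (3x3) and "t" (3): a world point X has camera coordinates R X + t. Camera axes: x right, y down, z forward; pixel columns grow to the right and rows downward; lengths in mm; the calibration is good to about 2 mm. A picture is of the moment at which its call begins.
- bot.close_job(): hands the job in, once; it reports no verdict.
The state is a dict: "time": time; "joint_pos": joint angles; "qd": joint speeds; "joint_efforts": joint torques, N m; "eef_pos": TCP position; "ee_rot": TCP orientation; "contact_force": force on the tool from outside, world axes, zero at the start; "ft_torque": the same for the moment, N m; "gripper_width": opening from 0.0 (shut) to 1.0 (fully open).
Only numpy, scipy, OpenCV 4.12 (cv2) and the standard library are available. Lean on these libraries where they do the work, as an engineer would, in place of code of your own. Each camera call takes 0.05 s, during which the arm holds its last target.

## Task

Push the loose brass weight disc across the top of the pine jig with the fingertips until it drops flat and flush into the round recess, then push the wooden forked keeper by its upright tab, all the way to its stop, so that its two prongs lie over the seated disc. Nothing is to be picked up: the disc must never be lifted off the jig. Leave the other things on the bench where they stand, and let go of everything at the end.

Things in the scene. Friction and masses are not known exactly. Their poses are not given: they have to be found in the camera images.
- jig: Fixed pine board 170 (its x) x 340 (its y) x 24 mm high, lying flat on the bench; origin at the centre of its underside, z up. In its own frame the recess centre is at x 0, y -10 mm. On the +y half two dark rails run along y (y 20 to 165 mm, inner faces at x -26 and +26, outer at -37 and +37, 16 mm high above the board's top) and carry the keeper. The -y half is a bare flat top on which the disc starts.
- recess (a point): Centre of the mouth of the round recess, at the level of the board's top. The recess is 44 mm across and 10 mm deep with a dark floor; a thin dark ring 62 mm across is inlaid round it, flush. Axes are the jig's.
- slug_center (a point): Centre of the loose brass disc, 40 mm across, 10 mm thick, about 105 g (70 to 140). It starts flat on the bare -y half of the jig's top, 65 to 120 mm from the recess. Seated, its top is flush with the board and its centre is 5 mm below recess.
- keeper (a joint): How far the keeper has slid toward the recess, along the jig's -y (m). It starts between 0 and 0.03 (clear of the recess) and stops at 0.095, with its prongs over the recess. It resists with 1 to 2 N of friction and stays where it is left. The keeper is a flat wooden fork 6 mm thick, 50 mm wide, its underside 3 mm above the board's top, so a disc that is not seated blocks it; its prong tips lead its tab by 95 mm along -y.
- keeper_tab (a point): Middle of the top edge of the upright tab at the keeper's tail (the +y end): 40 mm wide along the jig's x, 10 mm thick along the jig's y, its top 44 mm above the board's top, standing free down to the rails. Moves with the keeper. Axes are the jig's; push its +y face toward -y.
- knight: Bystander: loose rosewood knight, 38 mm base, 72 mm tall, standing on the bench about 45 mm clear of the jig's -x side. Origin under its base.
- rook_blank: Bystander: loose walnut rook blank, 40 mm across, 58 mm tall, standing on the bench beside the jig's +x side. Origin under its base.
- crown: Bystander: loose boxwood crown, 20 mm across, 23 mm tall, standing on the jig's top near its +x edge, about 66 mm to the side of the recess. Origin under its base.
- dividers: Bystander: loose brass dividers, 150 mm long, 45 mm wide, 9 mm high, lying on the bench beside the jig's +x side. Origin mid-length, on the underside.
- dish: Bystander: white porcelain dish, 104 mm across, 26 mm high, holding boxwood crowns, on the bench to the robot's left. Origin under its base.
- gouge: Bystander: loose hand tool 200 mm long, lying on the bench to the robot's right.
- cork_block: Bystander: loose cork sanding block 70 x 45 x 30 mm on the bench to the robot's right. Origin under its base.
There are look-alikes about, which are no part of the job. Of the things like the part that bears slug_center, leave any that is pink; of the rest the smaller one is meant.

How it is judged (in metres and radians):
On the way, in this order (a step that is already met when the one before it is completed fails the run):
1. the disc is seated flat in the recess while the keeper is still drawn back (horizontal distance between slug_center and recess below 0.004 m and z of slug_center in the frame of recess below -0.0035 m and angle between slug_center's own z axis and vertical below 0.08 rad and value of joint keeper below 0.05 m), for 0.2 s.
2. the keeper is pushed to its stop (value of joint keeper above 0.088 m), for 0.2 s.
At the end, for the whole second after the job is handed in: The disc lies flat in the recess (centre within 4 mm, top within 1.5 mm of flush, tilt under 0.08 rad) and the keeper stands within 7 mm of its stop (horizontal distance between slug_center and recess below 0.004 m and z of slug_center in the frame of recess below -0.0035 m and angle between slug_center's own z axis and vertical below 0.08 rad and value of joint keeper above 0.088 m); the robot touches nothing.
It fails at once if the disc is lifted (centre more than 8 mm above where it rides on the jig) (z of slug_center in the frame of recess above 0.013 m).
It fails at once if the disc falls off the jig (z of slug_center in the frame of recess below -0.012 m).
It fails at once if a bystander is moved more than 25 mm (distance of any of knight, rook_blank, crown, dividers, dish, gouge, cork_block from where it was at the start of the episode above 0.025 m).
It fails at once if a standing bystander is knocked over (angle between any of knight, rook_blank, crown's own z axis and vertical above 0.5 rad).
It also fails if it takes over 58 s, if anything falls off the work surface, if the arm or the gripper's body presses on something with over 40 N, if the wrist force passes 120 N, or if a joint passes its speed limit or range.

## Working session

There is one attempt and no reset: what is moved stays moved. The work goes in short steps, Python scripts to look and compute and a shell command to move; the robot and the scene stay as the last step left them, time stands still between calls to the robot, and variables do not carry over. Pictures are saved under pics/ and viewed, and the job is handed in when it is done.

```bash
ls; mkdir -p pics
python3 - <<'E'
from station import bot
import cv2,numpy as np
print({k:np.round(v,3).tolist() for k,v in bot.get_obs().items()})
for n in("top","side"):
    c=bot.capture(n); cv2.imwrite(f"pics/{n}0.png",cv2.cvtColor(c["frame"],cv2.COLOR_RGB2BGR)); np.savez(f"pics/{n}0.npz",**c)
    print(n,c["fx"],c["cx"],c["cy"],c["D"],c["R"],c["t"])
E
```

```text
pics
{'time': 0.0, 'joint_pos': [-1.223, 0.629, 0.038, 1.518, -0.027, 0.996, -0.02], 'qd': [0.001, -0.001, -0.0, -0.0, -0.001, 0.001, 0.002], 'joint_efforts': [-0.001, -54.974, 1.144, -18.663, -0.052, 0.024, 0.0], 'eef_pos': [261.119, 594.512, 204.572], 'ee_rot': [0.837, 0.547, -0.001, 0.001], 'contact_force': [-0.814, -0.298, -0.019], 'ft_torque': [0.032, 0.001, -0.017], 'gripper_width': 0.996}
top 488.31407226046923 280.0047537079822 209.42229972957875 [-0.09652636  0.          0.          0.          0.        ] [[-0.02456504 -0.99965096 -0.00972165]
 [-0.98357088  0.02590731 -0.1786537 ]
 [ 0.17884321  0.00517329 -0.98386399]] [   3.7150742   539.7632558  1218.81951761]
side 387.85771745484107 280.8667532390933 207.6076560518253 [-0.02378182  0.          0.          0.          0.        ] [[ 0.9345833  -0.35525476 -0.01865792]
 [-0.19199174 -0.45953751 -0.86715884]
 [ 0.29948829  0.81401433 -0.49768206]] [-524.79082674  152.12369667  954.10207996]
```

View pics/top0.png

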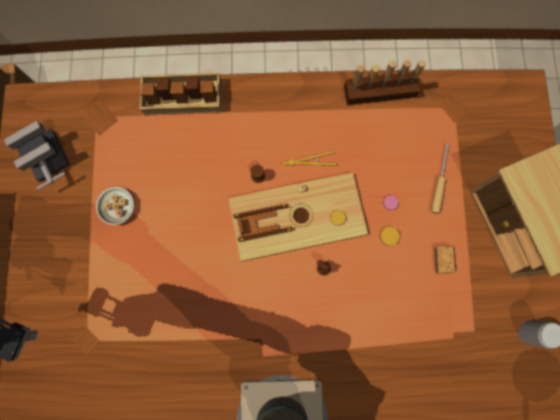

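View pics/side0.png

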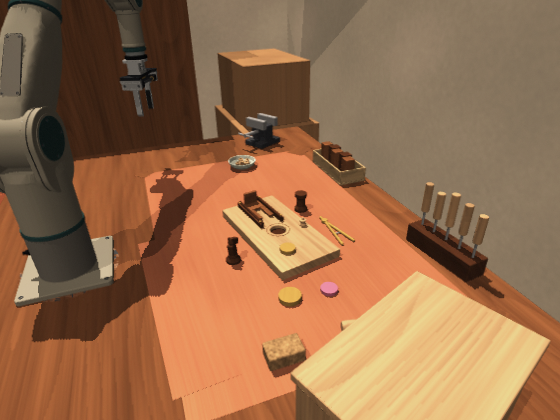

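The top view shows the jig from (231,210) to (366,215), with the recess at about (301,215), the disc on the jig at (338,217) and the keeper at about (265,222). The larger brass disc at (390,236) and the pink one at (391,202) are the look-alikes. Next I'll measure these.

```bash
cat > h.py <<'E'
import numpy as np,cv2
def K(c): return np.array([[c["fx"],0,c["cx"]],[0,c["fy"],c["cy"]],[0,0,1]],float)
def ray(c,uv,z):
    uv=np.array(uv,float).reshape(-1,1,2)
    n=cv2.undistortPoints(uv,K(c),np.array(c["D"],float)).reshape(-1,2)
    R=np.array(c["R"]);o=-R.T@np.array(c["t"]).ravel()
    d=np.c_[n,np.ones(len(n))]@R
    return o+d*((z-o[2])/d[:,2])[:,None]
def proj(c,X):
    return cv2.projectPoints(np.array(X,float).reshape(-1,1,3),cv2.Rodrigues(np.array(c["R"],float))[0],np.array(c["t"],float),K(c),np.array(c["D"],float))[0].reshape(-1,2)
def crop(c,x0,y0,x1,y1,s,name):
    im=cv2.cvtColor(c["frame"],cv2.COLOR_RGB2BGR)[y0:y1,x0:x1]
    cv2.imwrite(name,cv2.resize(im,None,fx=s,fy=s,interpolation=cv2.INTER_CUBIC))
def blobs(m,lo=20):
    n,l,st,ce=cv2.connectedComponentsWithStats(m.astype(np.uint8))
    return [(i,st[i].tolist(),ce[i]) for i in range(1,n) if st[i][4]>lo],l
E
python3 - <<'E'
from h import *
t=dict(np.load("pics/top0.npz"));s=dict(np.load("pics/side0.npz"))
crop(t,220,160,380,280,5,"pics/topc.png");crop(s,210,170,350,290,5,"pics/sidec.png")
for c,n in((t,"top"),(s,"side")):
    hsv=cv2.cvtColor(c["frame"],cv2.COLOR_RGB2HSV)
    for (u,v) in ([(338,217),(390,236),(350,190),(301,215),(350,240)] if n=="top" else [(287,249),(290,297),(278,230),(320,255)]): print(n,u,v,hsv[v,u],c["frame"][v,u],c["range_z"][v,u])
E
```

```text
top 338 217 [ 21 185 198] [198 155  54] 1277.295
top 390 236 [ 20 187 196] [196 149  52] 1283.2644
top 350 190 [ 18 133 196] [196 155  94] 1308.34
top 301 215 [ 11 178  86] [86 48 26] 1303.2725
top 350 240 [ 11 172 196] [196 114  64] 1298.4943
side 287 249 [ 20 158 234] [234 185  89] 951.40216
side 290 297 [ 19 162 232] [232 180  85] 835.8447
side 278 230 [ 10 171  88] [88 48 29] 1060.1974
side 320 255 [ 16 120 235] [235 185 124] 948.11633
```

View pics/topc.png

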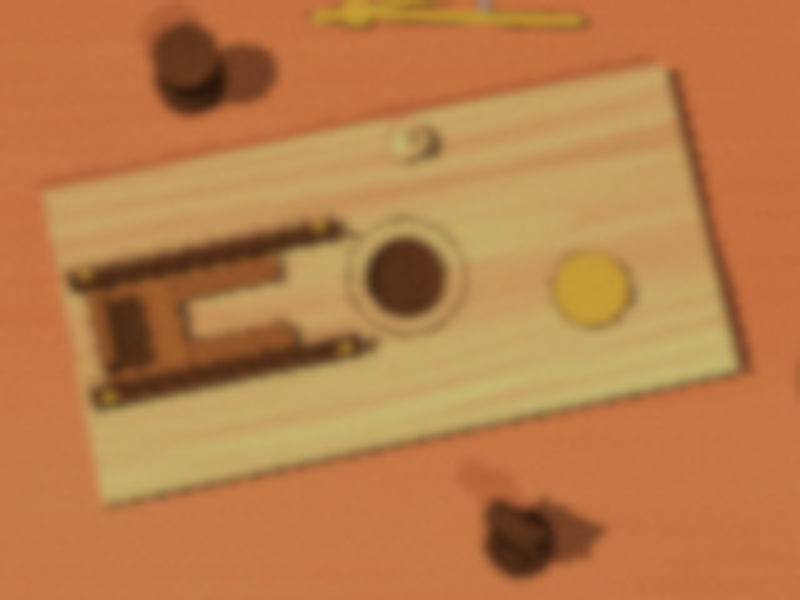

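View pics/sidec.png

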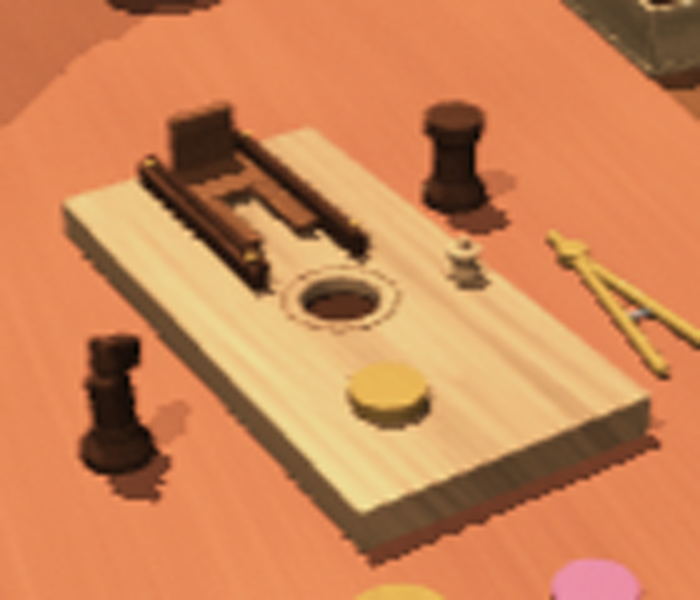

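The crops show the recess ring centre at crop (405,276), the disc at (592,288), the keeper tab at about (128,333) and the jig corners at (44,190), (668,64), (745,372) and (103,506).

Run:
```python
from h import *
t=dict(np.load("pics/top0.npz"));s=dict(np.load("pics/side0.npz"))
f=lambda p,x0,y0,k=5:(np.array(p,float)+.5)/k-.5+[x0,y0]
cor=ray(t,f([(44,190),(668,64),(745,372),(103,506)],220,160),24);cor[:,2]=24
print("corners",cor.round(1).tolist(),[round(np.linalg.norm(cor[i]-cor[i-1]),1) for i in range(4)])
yax=((cor[0]+cor[3])-(cor[1]+cor[2]))/2;yax/=np.linalg.norm(yax);xax=np.array([yax[1],-yax[0],0])
print("yax",yax,"cen",cor.mean(0),"recess from corners",cor.mean(0)-10*yax)
print("recess top",ray(t,f([(406,276)],220,160),24), "side",ray(s,f([(342,298)],210,170),24))
for c,n,lo in((t,"top",165),(s,"side",150)):
    hsv=cv2.cvtColor(c["frame"],cv2.COLOR_RGB2HSV)
    m=(hsv[...,0]>=19)&(hsv[...,0]<=26)&(hsv[...,1]>lo-5)&(hsv[...,2]>150)
    m[:150]=0
    b,l=blobs(m,60)
    for i,st,ce in b:
        P=ray(c,[ce],34)[0]; print(n,st,ce.round(1),P.round(1),"diam",round(2*np.sqrt(st[4]/np.pi)*np.median(c["range_z"][l==i])/c["fx"],1))
print("tab top crop",ray(t,f([(108,300),(145,298),(152,362),(114,368)],220,160),68).round(1))
# tab from side
print("tab side top edge ends",ray(s,f([(168,122),(232,104)],210,170),68).round(1))
o=cor.mean(0)-10*yax
for n,p,z in(("knighttop",(505,515),72),("knightbase",(522,545),0),("rook",(185,50),58),("crown",(415,140),40)):
    P=ray(t,f([p],220,160),z)[0]; d=P-o; print(n,P.round(),"jig x",round(d@xax,1),"y(from recess)",round(d@yax,1))
```

```text
corners [[579.8, 126.8, 24.0], [640.1, -209.0, 24.0], [472.4, -241.0, 24.0], [411.0, 97.1, 24.0]] [np.float64(171.4), np.float64(341.1), np.float64(170.7), np.float64(343.6)]
yax [-0.17778535  0.98406929  0.        ] cen [525.8112212 -56.5325822  24.       ] recess from corners [527.58907471 -66.37327511  24.        ]
recess top [[528.2833951  -64.43644562  24.        ]] side [[529.83232041 -62.79108146  24.        ]]
top [283, 152, 49, 13, 136] [305.9 160.6] [673.4 -82.5  34. ] diam 35.9
top [331, 211, 15, 14, 172] [337.9 217.4] [ 517.2 -161.1   34. ] diam 38.7
top [381, 227, 18, 18, 253] [389.4 235.7] [ 465.2 -293.5   34. ] diam 47.4
side [321, 217, 33, 26, 84] [334.6 229.4] [ 662.9 -135.3   34. ] diam 28.6
side [280, 243, 15, 8, 100] [286.9 246.6] [ 517.5 -159.6   34. ] diam 27.9
side [279, 287, 22, 15, 260] [289.4 294.2] [ 459.4 -320.8   34. ] diam 39.5
tab top crop [[512.4  89.4  68. ]
 [512.9  70.5  68. ]
 [480.   67.4  68. ]
 [477.4  86.8  68. ]]
tab side top edge ends [[478.8  89.5  68. ]
 [520.4  96.8  68. ]]
knighttop [ 398. -108.   72.] jig x -135.3 y(from recess) -18.1
knightbase [ 387. -122.    0.] jig x -148.6 y(from recess) -29.7
rook [646.  49.  58.] jig x 136.5 y(from recess) 92.2
crown [598. -71.  40.] jig x 68.6 y(from recess) -17.0
```

Recess is at about (528.5,-64), the disc at (517,-160.5), and the views agree within 2 mm. The 38.7 mm diameter confirms it's the right disc (the look-alike measures 47). I'll push with the jaws about 24 mm apart so the disc sits in a stable two-point cradle. First, spin so tool -y lies along the push direction.

```bash
cat >> h.py <<'E'
from scipy.spatial.transform import Rotation as Ro
def togo(o,target,yaw=None):
    R=Ro.from_quat(o["ee_rot"]).as_matrix(); d=R.T@(np.array(target)-o["eef_pos"])/10
    y=np.arctan2(R[1,0],R[0,0]); 
    print("t",round(float(o["time"]),2),"tcp",np.round(o["eef_pos"],1),"shift cm",d.round(2),"yaw",np.degrees(y).round(1),"spin",None if yaw is None else round(float(np.radians(np.degrees(y)-yaw)),3),"F",np.round(o["contact_force"],1),"w",round(float(o["gripper_width"])*94,1),"tilt",R[:,2].round(3))
E
python3 -m handwheel '[[2.4,0,0,0,0.18],[2.4,0,0,0,0.18],[2.4,0,0,0,0.18],[2.4,0,0,0,0.18],[2.4,0,0,0,0.18]]' 20
python3 -m handwheel '[[2.4,0,0,0,0.18],[2.4,0,0,0,0.18],[2.4,0,0,0,0]]'
python3 -c "
from h import *;from station import bot
togo(bot.get_obs(),[511,-218,150],-6.3)"
```

```text
time: 0.72
eef_pos: [261.1, 594.8, 205.0]
ee_rot: [0.992, 0.125, -0.0, 0.0]
contact_force: [-0.1, 0.6, 0.0]
gripper_width: 0.508
time: 1.1
eef_pos: [261.1, 594.9, 204.9]
ee_rot: [0.999, -0.05, 0.0, 0.001]
contact_force: [0.3, -0.4, 0.1]
gripper_width: 0.256
t 1.1 tcp [261.1 594.9 204.9] shift cm [33.06 78.35  5.59] yaw -5.8 spin 0.009 F [ 0.3 -0.4  0.1] w 24.1 tilt [ 0.    -0.001 -1.   ]
```

```bash
python3 -m handwheel '[[2.4,2.2,5.2,0,0],[2.4,2.2,5.2,0,0],[2.4,2.2,5.2,0,0],[2.4,2.2,5.2,0,0],[2.4,2.2,5.2,0,0]]'
python3 -m handwheel '[[2.4,2.2,5.2,0,0],[2.4,2.2,5.2,0,0],[2.4,2.2,5.2,0,0],[2.4,2.2,5.2,0,0],[2.4,2.2,5.2,0,0]]'
python3 -m handwheel '[[2.4,2.2,5.2,0,0],[2.4,2.2,5.2,0,0],[2.4,2.2,5.2,0,0],[2.4,2.2,5.2,0,0],[2.4,0,0,0,0]]'
python3 -c "
from h import *;from station import bot
togo(bot.get_obs(),[511,-218,60],-6.3)"
```

```text
time: 1.72
eef_pos: [344.4, 323.5, 205.6]
ee_rot: [0.999, -0.049, 0.0, -0.0]
contact_force: [-0.1, -0.3, -0.4]
gripper_width: 0.257
time: 2.35
eef_pos: [427.1, 53.7, 205.6]
ee_rot: [0.999, -0.049, 0.0, -0.0]
contact_force: [0.8, -0.3, -0.8]
gripper_width: 0.258
time: 2.98
eef_pos: [493.1, -166.2, 205.6]
ee_rot: [0.999, -0.054, 0.001, 0.002]
contact_force: [0.3, 0.7, -0.7]
gripper_width: 0.254
t 2.98 tcp [ 493.1 -166.2  205.6] shift cm [ 2.31  4.91 14.58] yaw -6.1 spin 0.003 F [ 0.3  0.7 -0.7] w 23.9 tilt [ 0.001 -0.003 -1.   ]
```

```bash
python3 -m handwheel '[[2.4,2.3,4.9,0,0],[2.4,0,0,4.8,0],[2.4,0,0,4.8,0],[2.4,0,0,5,0],[2.4,0,0,0,0]]'
python3 - <<'E'
from h import *;from station import bot
togo(bot.get_obs(),[511.4,-212,26.5],-6.3)
for n in("top","side"):
    c=bot.capture(n);np.savez(f"pics/{n}1.npz",**c)
    crop(c,*((270,160,410,265,5) if n=="top" else (210,150,350,290,4)),f"pics/{n}1.png")
E
```

```text
time: 3.6
eef_pos: [507.8, -209.1, 56.6]
ee_rot: [0.999, -0.05, -0.004, -0.002]
contact_force: [-0.1, 0.8, 0.3]
gripper_width: 0.257
t 3.6 tcp [ 507.8 -209.1   56.6] shift cm [0.41 0.26 3.  ] yaw -5.7 spin 0.01 F [-0.1  0.8  0.3] w 24.1 tilt [-0.007  0.004 -1.   ]
```

View pics/top1.png

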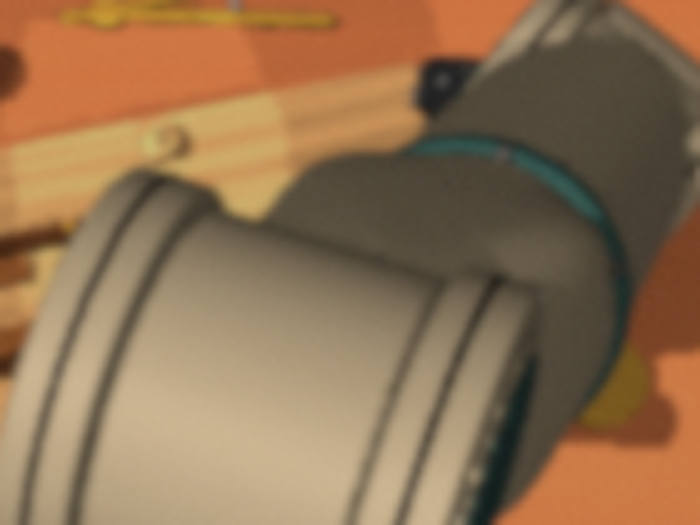

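View pics/side1.png

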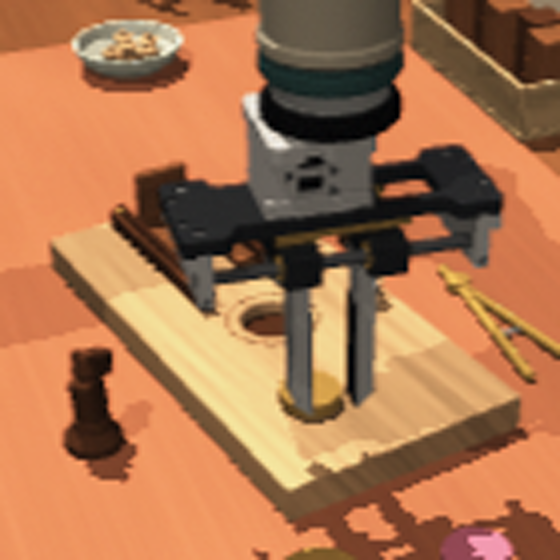

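The top view is blocked by the arm. The side view shows the fingertips behind the disc, clear of it and straddling its line. Now I'll lower onto the push line, about 2.5 mm above the board.

```bash
python3 -m handwheel '[[2.4,0.6,0.2,0,0],[2.4,0,0,1.5,0],[2.4,0,0,1.1,0],[2.4,0,0,0,0],[2.4,0,0,0,0]]'
python3 - <<'E'
from h import *;from station import bot
togo(bot.get_obs(),[513.8,-211,26.5],-5.7)
E
```

```text
time: 4.32
eef_pos: [516.3, -214.4, 33.3]
ee_rot: [0.999, -0.052, -0.0, -0.0]
contact_force: [-0.2, 0.2, 0.5]
gripper_width: 0.258
t 4.33 tcp [ 516.3 -214.4   33.3] shift cm [-0.28 -0.31  0.68] yaw -5.9 spin -0.004 F [-0.2  0.2  0.5] w 24.2 tilt [-0.  0. -1.]
```

```bash
python3 -m handwheel '[[2.4,-0.25,0,0.6,0],[2.4,0,0,0,0],[2.4,0,0,0,0],[2.4,0,0,0,0]]'
python3 - <<'E'
from h import *;from station import bot
o=bot.get_obs();togo(o,[528.5-24*.103,-64-24*.9947,26.5],-5.7)
E
```

```text
time: 4.82
eef_pos: [514.1, -214.2, 27.6]
ee_rot: [0.999, -0.051, 0.0, 0.0]
contact_force: [0.3, -0.4, 0.3]
gripper_width: 0.256
t 4.83 tcp [ 514.1 -214.2   27.6] shift cm [ -0.11 -12.69   0.11] yaw -5.9 spin -0.004 F [ 0.3 -0.4  0.3] w 24.1 tilt [ 0. -0. -1.]
```

```bash
python3 -m handwheel '[[2.4,0,-0.9,0.1,0],[2.4,0,-0.9,0,0],[2.4,0,-0.9,0,0],[2.4,0,-0.7,0,0],[2.4,0,-0.6,0,0]]'
python3 -m handwheel '[[2.4,0,-0.6,0,0],[2.4,0,-0.6,0,0],[2.4,0,-0.6,0,0],[2.4,0,-0.6,0,0],[2.4,0,0,0,0]]'
python3 - <<'E'
from h import *;from station import bot
o=bot.get_obs();togo(o,[528.5-24*.103,-64-24*.9947,26.5],-5.7)
for n in("side",):
    c=bot.capture(n);np.savez(f"pics/{n}2.npz",**c)
    crop(c,220,170,340,260,6,f"pics/{n}2.png")
E
```

```text
time: 5.45
eef_pos: [518.2, -173.9, 26.5]
ee_rot: [0.999, -0.051, 0.0, 0.0]
contact_force: [0.2, -1.1, 0.2]
gripper_width: 0.256
time: 6.08
eef_pos: [520.6, -149.5, 26.4]
ee_rot: [0.999, -0.051, -0.0, -0.0]
contact_force: [-0.4, 0.3, 0.1]
gripper_width: 0.256
t 6.08 tcp [ 520.6 -149.5   26.4] shift cm [-0.09 -6.19 -0.01] yaw -5.8 spin -0.003 F [-0.4  0.3  0.1] w 24.1 tilt [-0.     0.001 -1.   ]
```

View pics/side2.png

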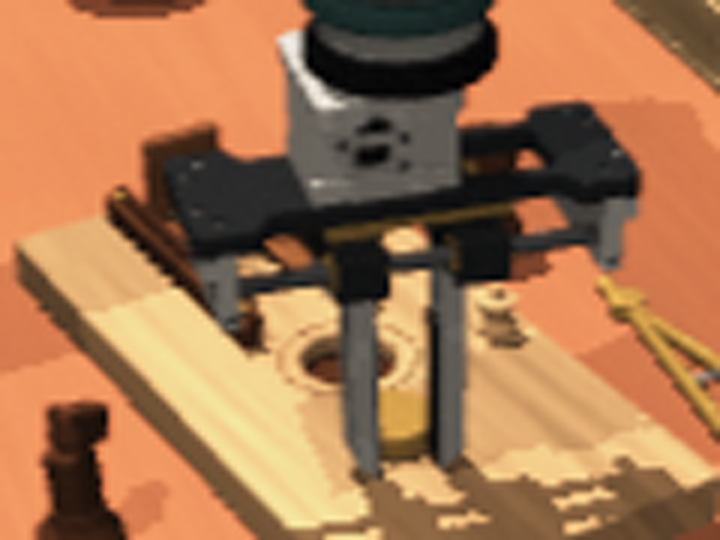

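The disc at crop (405,420) sits centred in the cradle, with the recess ahead at (345,355). I'll continue the push with a slight lateral trim.

```bash
python3 -m handwheel '[[2.4,-0.05,-0.8,0,0],[2.4,-0.05,-0.8,0,0],[2.4,0,-0.8,0,0],[2.4,0,-0.8,0,0],[2.4,0,-0.6,0,0]]'
python3 -m handwheel '[[2.4,0,-0.6,0,0],[2.4,0,-0.5,0,0],[2.4,0,0,0,0],[2.4,0,0,0,0]]'
python3 - <<'E'
from h import *;from station import bot
o=bot.get_obs();togo(o,[528.5-24*.103,-64-24*.9947,26.5],-5.7)
for n in("side",):
    c=bot.capture(n);np.savez(f"pics/{n}3.npz",**c)
    crop(c,220,170,340,260,6,f"pics/{n}3.png")
E
```

```text
time: 6.75
eef_pos: [523.5, -111.9, 26.5]
ee_rot: [0.999, -0.051, -0.0, -0.0]
contact_force: [0.5, -0.9, 0.5]
gripper_width: 0.257
time: 7.25
eef_pos: [524.5, -101.4, 26.4]
ee_rot: [0.999, -0.051, -0.0, -0.0]
contact_force: [0.4, -0.1, -0.9]
gripper_width: 0.252
t 7.25 tcp [ 524.5 -101.4   26.4] shift cm [ 0.02 -1.36 -0.01] yaw -5.9 spin -0.003 F [ 0.4 -0.1 -0.9] w 23.7 tilt [-0.  0. -1.]
```

View pics/side3.png

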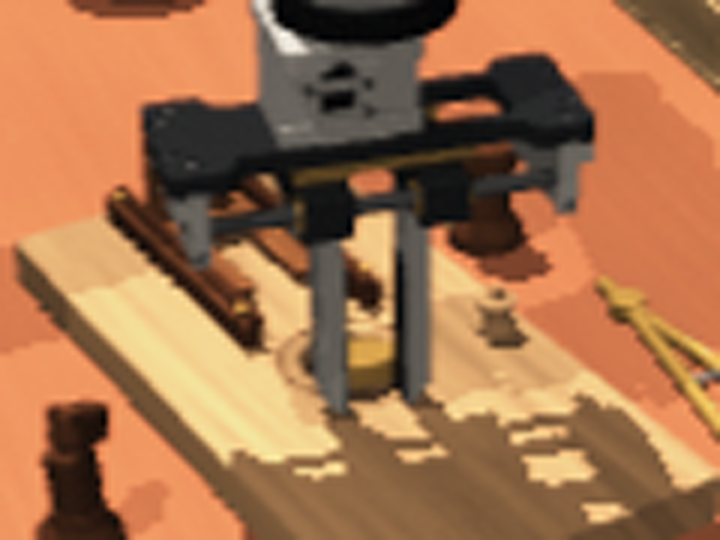

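Disc is at crop (370,362), still riding on top and entering the recess; about 13 mm to go.

```bash
python3 -m handwheel '[[2.4,0,-0.4,0,0],[2.4,0,-0.4,0,0],[2.4,0,-0.3,0,0],[2.4,0,-0.2,0,0],[2.4,0,0,0,0]]'
python3 - <<'E'
from h import *;from station import bot
o=bot.get_obs();togo(o,[528.5-24*.103,-64-24*.9947,26.5],-5.7)
for n in("side",):
    c=bot.capture(n);np.savez(f"pics/{n}4.npz",**c)
    crop(c,220,170,340,260,6,f"pics/{n}4.png")
E
```

```text
time: 7.92
eef_pos: [525.9, -88.4, 26.4]
ee_rot: [0.999, -0.051, -0.0, -0.0]
contact_force: [0.4, 0.7, 0.0]
gripper_width: 0.253
t 7.92 tcp [525.9 -88.4  26.4] shift cm [ 0.   -0.05 -0.01] yaw -5.9 spin -0.003 F [0.4 0.7 0. ] w 23.8 tilt [-0.  0. -1.]
```

View pics/side4.png

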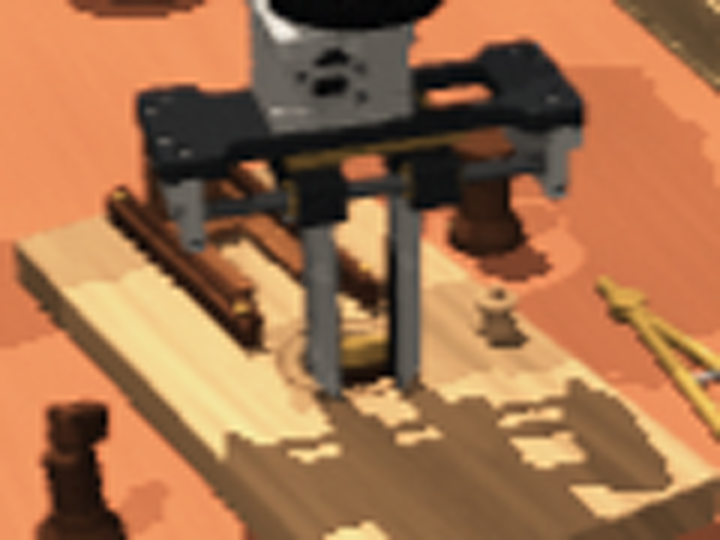

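The disc at crop (362,352) now looks partly dropped, with a dark gap below its trailing edge. I'll push a few mm more.

```bash
python3 -m handwheel '[[2.4,0,-0.3,0,0],[2.4,0,-0.3,0,0],[2.4,0,0,0,0],[2.4,0,0,0,0]]'
python3 - <<'E'
from h import *;from station import bot
o=bot.get_obs();togo(o,[528.5-24*.103,-64-24*.9947,26.5],-5.7)
for n in("side",):
    c=bot.capture(n);np.savez(f"pics/{n}5.npz",**c)
    crop(c,250,200,310,245,12,f"pics/{n}5.png")
E
```

```text
time: 8.48
eef_pos: [526.4, -84.8, 26.6]
ee_rot: [0.999, -0.052, 0.0, 0.001]
contact_force: [-1.5, -5.4, 1.3]
gripper_width: 0.257
t 8.47 tcp [526.4 -84.8  26.6] shift cm [-0.    0.31  0.02] yaw -6.0 spin -0.005 F [-1.5 -5.4  1.3] w 24.1 tilt [ 0.    -0.003 -1.   ]
```

View pics/side5.png

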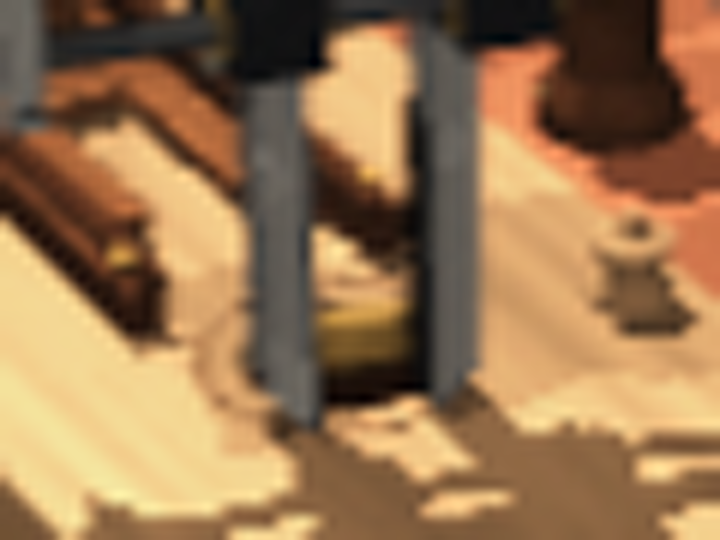

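There is 5.4 N of resistance: the disc is tilted with its front edge against the far wall. I'll back off and see whether it drops.

```bash
python3 -m handwheel '[[2.4,0,0.6,0,0],[2.4,0,2.0,0,0],[2.4,0,2.0,0,0],[2.4,0,2.0,-4,0],[2.4,0,3,-4,0]]'
python3 -m handwheel '[[2.4,0,3,-4,0],[2.4,0,4,-4,0],[2.4,0,0,0,0]]'
python3 - <<'E'
from h import *;from station import bot
o=bot.get_obs();togo(o,[528.5-24*.103,-64-24*.9947,26.5],-5.7)
for n in("side","top"):
    c=bot.capture(n);np.savez(f"pics/{n}6.npz",**c)
    crop(c,*((240,190,320,250,8) if n=="side" else (220,160,380,280,4)),f"pics/{n}6.png")
E
```

```text
time: 9.15
eef_pos: [516.4, -177.3, 106.9]
ee_rot: [0.999, -0.051, -0.001, -0.001]
contact_force: [1.0, 0.2, 0.2]
gripper_width: 0.255
time: 9.52
eef_pos: [510.5, -252.5, 189.9]
ee_rot: [0.999, -0.054, 0.003, 0.002]
contact_force: [0.3, 0.5, -0.2]
gripper_width: 0.254
t 9.53 tcp [ 510.5 -252.5  189.9] shift cm [ -0.34 -16.59  16.28] yaw -6.2 spin -0.009 F [ 0.3  0.5 -0.2] w 23.9 tilt [ 0.006 -0.004 -1.   ]
```

View pics/side6.png

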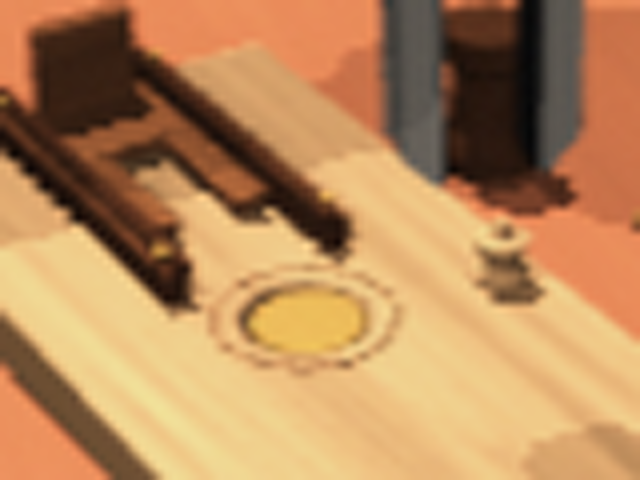

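View pics/top6.png

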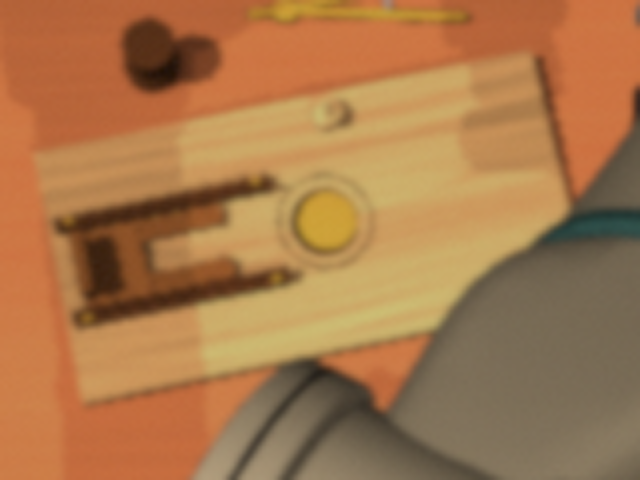

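The disc dropped in when released. It's at side crop (308,320) and top crop (326,221), inside the ring. I'll check its height and tilt with depth, and re-measure the keeper tab.

Run:
```python
from h import *
t=dict(np.load("pics/top6.npz"));s=dict(np.load("pics/side6.npz"))
def pts(c,m):
    v,u=np.nonzero(m); n=cv2.undistortPoints(np.c_[u,v].astype(float).reshape(-1,1,2),K(c),c["D"]).reshape(-1,2)
    P=np.c_[n,np.ones(len(n))]*c["range_z"][m][:,None]
    return (P-c["t"].ravel())@c["R"]
for c,n,w,lo in((t,"top",(290,203,315,228),160),(s,"side",(262,222,295,240),145)):
    h=cv2.cvtColor(c["frame"],cv2.COLOR_RGB2HSV)
    m=(h[...,0]>=18)&(h[...,0]<=26)&(h[...,1]>lo)&(h[...,2]>140)
    k=np.zeros_like(m);k[w[1]:w[3],w[0]:w[2]]=1;m&=k
    v,u=np.nonzero(m); print(n,m.sum(),"centre@24",ray(c,[(u.mean(),v.mean())],24).round(1))
    m2=cv2.erode(m.astype(np.uint8),np.ones((3,3)))>0;P=pts(c,m2)
    ring=(~(cv2.dilate(m.astype(np.uint8),np.ones((7,7)))>0))&(cv2.dilate(m.astype(np.uint8),np.ones((15,15)))>0)
    Q=pts(c,ring)
    A=np.c_[P[:,:2]-P[:,:2].mean(0),np.ones(len(P))];co=np.linalg.lstsq(A,P[:,2],rcond=None)[0]
    print(" disc z",np.median(P[:,2]).round(2),"ring z",np.median(Q[:,2]).round(2),"slope",co[:2].round(3))
f=lambda p,x0,y0,k:(np.array(p,float)+.5)/k-.5+[x0,y0]
print("tab top side", ray(s,f([(32,28),(126,10)],240,190,8),68).round(1))
```

```text
top 180 centre@24 [[527.8 -65.1  24. ]]
 disc z 24.15 ring z 24.22 slope [-5.326  1.151]
side 93 centre@24 [[528.9 -65.8  24. ]]
 disc z 25.51 ring z 25.46 slope [-0.013 -0.055]
tab top side [[481.4  94.8  68. ]
 [517.7  95.   68. ]]
```

The disc is seated and flush: disc and ring heights are equal within 0.1 mm, and its centre is within 2 mm. The top-camera slope is only noise over few pixels, while the side camera gives about 0.05. Now the keeper: shut the fingers, turn to the jig's axes and go behind the tab.

```bash
python3 -m handwheel '[[0,0,0,0,-0.143],[0,0,0,0,-0.143],[0,0,0,0,0],[0,0,0,0,0]]'
python3 -c "
from h import *;from station import bot
togo(bot.get_obs(),[495.4,117.5,150],10.3)"
```

```text
time: 10.12
eef_pos: [509.2, -246.6, 185.6]
ee_rot: [0.996, 0.091, -0.001, -0.001]
contact_force: [-0.1, 0.1, 0.7]
gripper_width: 0.008
t 10.12 tcp [ 509.2 -246.6  185.6] shift cm [  5.23 -36.05   3.61] yaw 10.4 spin 0.002 F [-0.1  0.1  0.7] w 0.7 tilt [-0.002  0.001 -1.   ]
```

```bash
python3 -m handwheel '[[0,0.75,-5.15,0,0],[0,0.75,-5.15,0,0],[0,0.75,-5.15,0,0],[0,0.75,-5.15,0,0],[0,0.75,-5.15,0,0]]'
python3 -m handwheel '[[0,0.75,-5.15,0,0],[0,0.75,-5.15,0,0],[0,0,0,3.6,0],[0,0,0,0,0],[0,0,0,0,0]]'
python3 - <<'E'
from h import *;from station import bot
togo(bot.get_obs(),[495.4,117.5,46],10.3)
for n in("side","top"):
    c=bot.capture(n);np.savez(f"pics/{n}7.npz",**c)
    crop(c,*((200,130,340,250,5) if n=="side" else (180,130,340,250,5)),f"pics/{n}7.png")
E
```

```text
time: 10.75
eef_pos: [499.1, 14.3, 186.3]
ee_rot: [0.996, 0.091, -0.0, -0.0]
contact_force: [1.1, 0.2, -0.2]
gripper_width: 0.007
time: 11.38
eef_pos: [495.8, 115.4, 151.0]
ee_rot: [0.996, 0.09, 0.0, 0.0]
contact_force: [-0.3, -0.3, -0.2]
gripper_width: 0.006
t 11.38 tcp [495.8 115.4 151. ] shift cm [-0.   -0.22 10.5 ] yaw 10.4 spin 0.001 F [-0.3 -0.3 -0.2] w 0.6 tilt [ 0. -0. -1.]
```

View pics/side7.png

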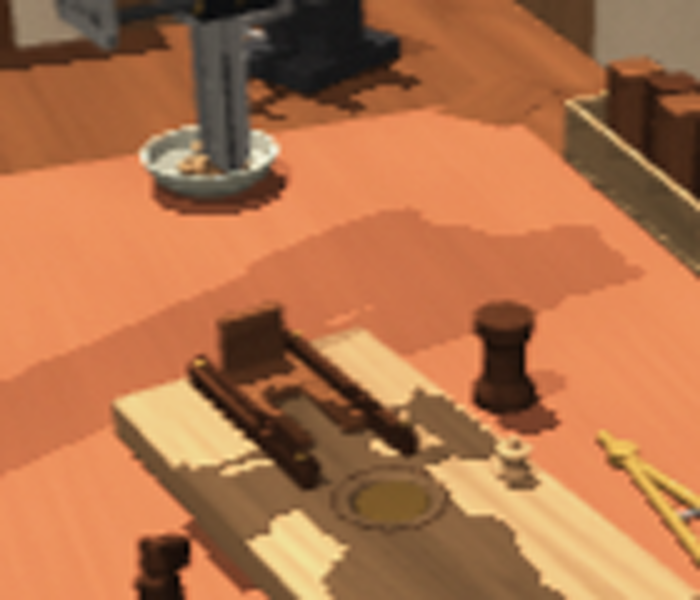

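View pics/top7.png

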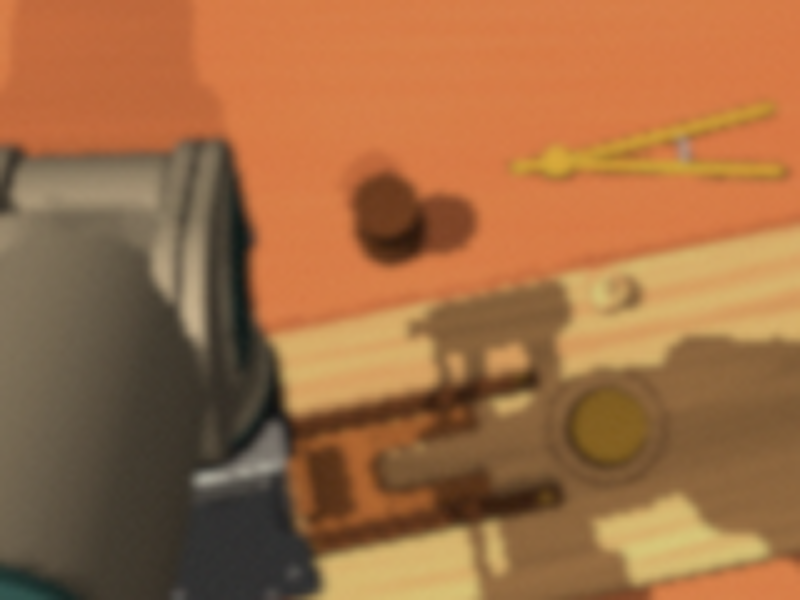

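The fingers are over the bench just beyond the tab. The tab's +y edge in the top crop, column 310, is at about y=89 mm; my finger front face is at about y=107. Clear to descend.

```bash
python3 -m handwheel '[[0,0,0,3.5,0],[0,0,0,3.5,0],[0,0,0,2.5,0],[0,0,0,1,0],[0,0,0,0,0]]'
python3 - <<'E'
from h import *;from station import bot
togo(bot.get_obs(),[495.4,117.5,46],10.3)
for n in("side",):
    c=bot.capture(n);np.savez(f"pics/{n}8.npz",**c)
    crop(c,200,130,340,250,5,f"pics/{n}8.png")
E
```

```text
time: 12.1
eef_pos: [495.9, 115.8, 45.8]
ee_rot: [0.996, 0.091, 0.0, -0.0]
contact_force: [-0.3, -0.7, 0.1]
gripper_width: 0.001
t 12.1 tcp [495.9 115.8  45.8] shift cm [-0.02 -0.17 -0.02] yaw 10.4 spin 0.002 F [-0.3 -0.7  0.1] w 0.1 tilt [ 0.  0. -1.]
```

View pics/side8.png

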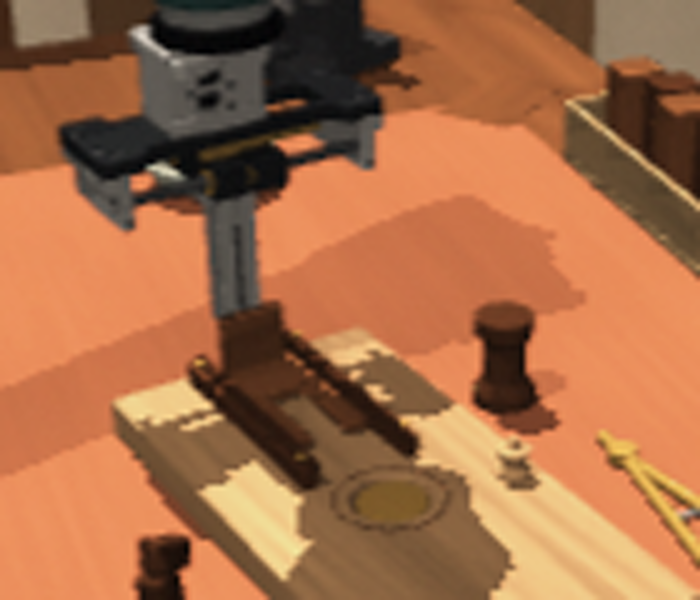

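The fingers stand behind the tab on the jig's centre line. Now the push.

```bash
python3 -m handwheel '[[0,0,0.8,0,0],[0,0,0.8,0,0],[0,0,0.8,0,0],[0,0,0.8,0,0],[0,0,0.8,0,0]]'
python3 -m handwheel '[[0,0,0.8,0,0],[0,0,0.8,0,0],[0,0,0.8,0,0],[0,0,0,0,0]]'
python3 - <<'E'
from h import *;from station import bot
togo(bot.get_obs(),[495.4,117.5,46],10.3)
for n in("side",):
    c=bot.capture(n);np.savez(f"pics/{n}9.npz",**c)
    crop(c,200,130,340,250,5,f"pics/{n}9.png")
E
```

```text
time: 12.78
eef_pos: [503.0, 76.3, 45.5]
ee_rot: [0.996, 0.091, 0.0, -0.0]
contact_force: [0.4, 1.4, -0.1]
gripper_width: 0.006
time: 13.28
eef_pos: [507.0, 52.0, 45.4]
ee_rot: [0.996, 0.091, -0.0, 0.0]
contact_force: [-1.3, -0.4, -0.7]
gripper_width: 0.004
t 13.28 tcp [507.   52.   45.4] shift cm [ 0.04 -6.65 -0.07] yaw 10.4 spin 0.002 F [-1.3 -0.4 -0.7] w 0.3 tilt [-0.    -0.001 -1.   ]
```

View pics/side9.png

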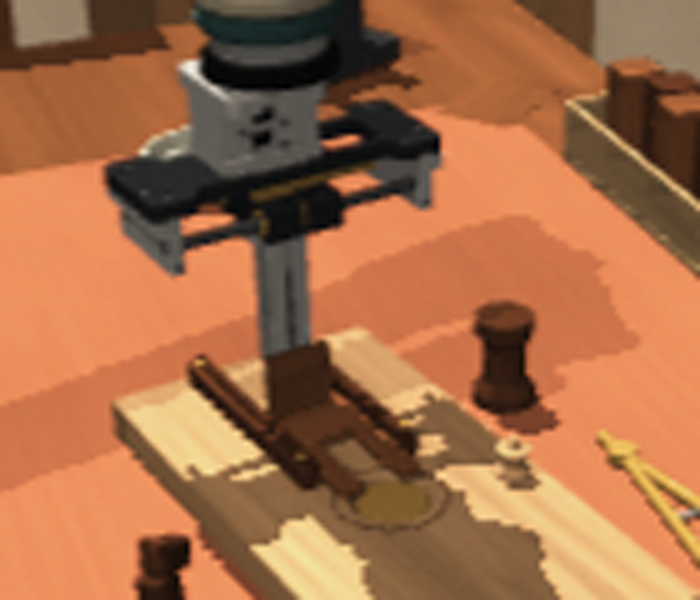

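The keeper moved (tab now at crop (298,385)), with its prong tips at the recess and the disc below them. I'll keep going in smaller steps and watch the force.

```bash
python3 -m handwheel '[[0,0,0.6,0,0],[0,0,0.6,0,0],[0,0,0.6,0,0],[0,0,0.4,0,0],[0,0,0,0,0]]'
python3 -m handwheel '[[0,0,0.4,0,0],[0,0,0.4,0,0],[0,0,0,0,0]]'
python3 - <<'E'
from h import *;from station import bot
togo(bot.get_obs(),[495.4,117.5,46],10.3)
for n in("side",):
    c=bot.capture(n);np.savez(f"pics/{n}10.npz",**c)
    crop(c,200,130,340,250,5,f"pics/{n}10.png")
E
```

```text
time: 13.95
eef_pos: [511.5, 30.8, 45.5]
ee_rot: [0.996, 0.091, 0.0, 0.0]
contact_force: [0.5, -0.2, 0.9]
gripper_width: 0.004
time: 14.32
eef_pos: [512.9, 23.2, 45.5]
ee_rot: [0.996, 0.091, 0.0, 0.0]
contact_force: [-0.4, -0.4, 1.1]
gripper_width: 0.001
t 14.32 tcp [512.9  23.2  45.5] shift cm [-0.01 -9.59 -0.05] yaw 10.5 spin 0.003 F [-0.4 -0.4  1.1] w 0.1 tilt [ 0.001 -0.    -1.   ]
```

View pics/side10.png

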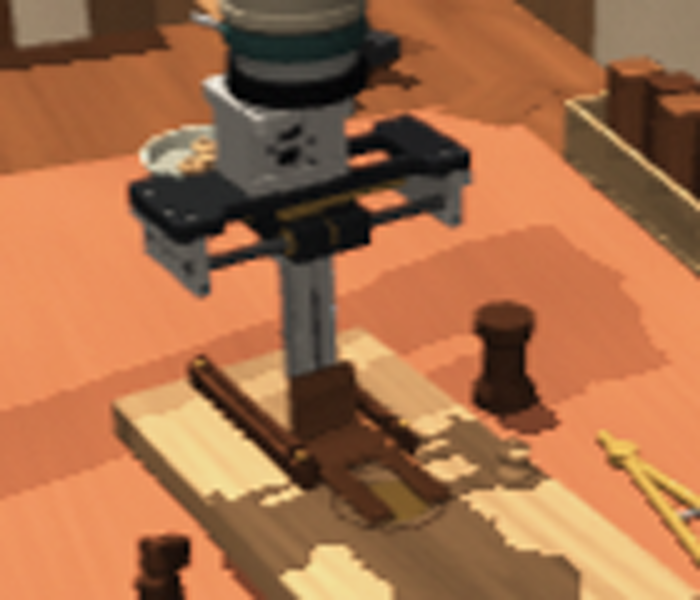

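```bash
python3 -m handwheel '[[0,0,0.4,0,0],[0,0,0.4,0,0],[0,0,0,0,0]]'
python3 -m handwheel '[[0,0,0.4,0,0],[0,0,0.4,0,0],[0,0,0,0,0]]'
```

```text
time: 14.75
eef_pos: [513.4, 19.4, 45.5]
ee_rot: [0.996, 0.093, -0.001, -0.002]
contact_force: [-0.8, 8.1, 1.7]
gripper_width: 0.002
time: 15.12
eef_pos: [513.3, 19.2, 45.5]
ee_rot: [0.995, 0.095, -0.002, -0.007]
contact_force: [-3.5, 23.5, 5.9]
gripper_width: 0.004
```

It hit a hard stop at y≈19 mm with force up to 23 N. I'll back off, lift and check.

```bash
python3 -m handwheel '[[0,0,-2,0,0],[0,0,-2,0,0],[0,0,-3,0,0],[0,0,-2,-4,0],[0,0,-3,-4,0]]'
python3 -m handwheel '[[0,0,-4,-5,0],[0,0,-5,-3,0],[0,0,-5,0,0],[0,0,-5,0,0],[0,0,0,0,0]]'
python3 - <<'E'
from h import *;from station import bot
togo(bot.get_obs(),[495.4,117.5,46],10.3)
for n in("side","top"):
    c=bot.capture(n);np.savez(f"pics/{n}11.npz",**c)
    crop(c,*((200,160,340,280,5) if n=="side" else (220,150,380,270,5)),f"pics/{n}11.png")
E
```

```text
time: 15.75
eef_pos: [493.5, 125.4, 126.2]
ee_rot: [0.996, 0.09, -0.0, 0.001]
contact_force: [0.8, 0.7, 0.6]
gripper_width: 0.008
time: 16.38
eef_pos: [457.6, 316.5, 203.9]
ee_rot: [0.995, 0.095, -0.0, -0.001]
contact_force: [0.6, -0.8, 0.8]
gripper_width: 0.007
t 16.38 tcp [457.6 316.5 203.9] shift cm [-0.05 20.28 15.75] yaw 10.9 spin 0.011 F [ 0.6 -0.8  0.8] w 0.6 tilt [-0.001  0.002 -1.   ]
```

View pics/side11.png

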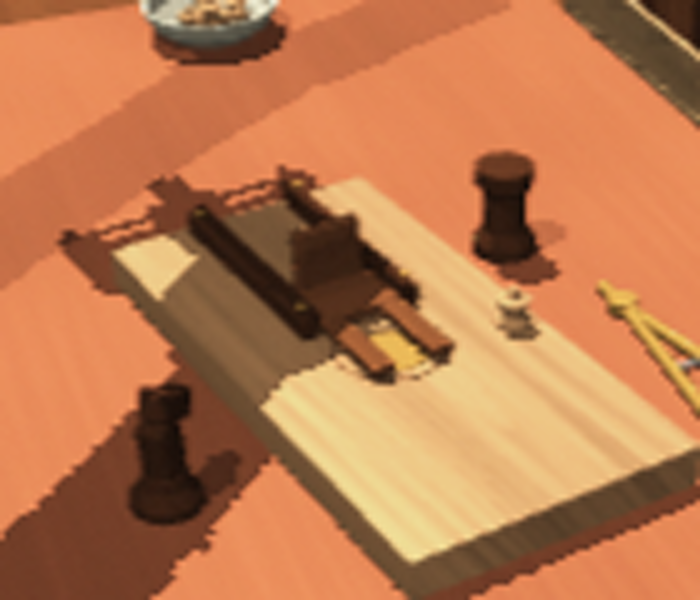

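View pics/top11.png

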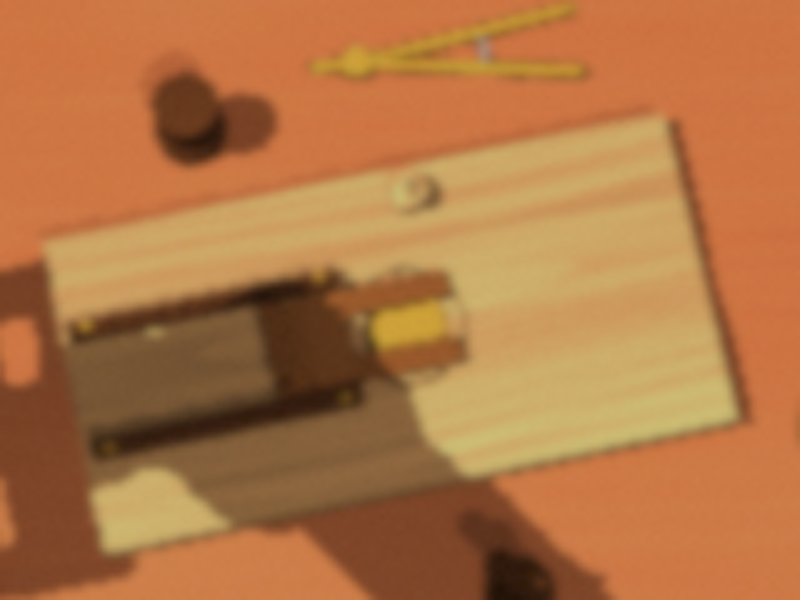

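Run:
```python
from h import *
f=lambda p,x0,y0,k=5:(np.array(p,float)+.5)/k-.5+[x0,y0]
a=dict(np.load("pics/top0.npz"));b=dict(np.load("pics/top11.npz"))
y=np.array([-.178,.984,0]);o=np.array([528.3,-64.5,24])
A=ray(a,f([(284,270),(299,332)],220,160),33);B=ray(b,f([(449,281),(467,350)],220,150),33)
print((A-o)@y,(B-o)@y,((A-B)@y).mean())
s=dict(np.load("pics/side11.npz"))
print("knight/crown side px ok; disc visible centre",ray(b,f([(408,325)],220,150),24))
for n in("top","side"):
    p=dict(np.load(f"pics/{n}0.npz"))["frame"].astype(int);q=dict(np.load(f"pics/{n}11.npz"))["frame"].astype(int)
    cv2.imwrite(f"pics/d{n}.png",np.abs(p-q).max(2).clip(0,255).astype(np.uint8))
```

```text
[62.67222032 61.60163225] [-26.51491038 -27.92732695] 89.35804495816393
knight/crown side px ok; disc visible centre [[528.79112862 -65.50969149  24.        ]]
```

View pics/dtop.png

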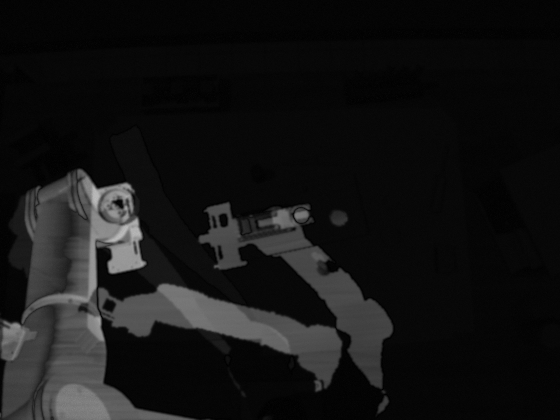

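The keeper travelled about 89 mm to its hard stop and its prong tips are 27 mm past the recess centre. The disc is flush between the prongs. The difference image shows only the arm, its shadow, the keeper and the disc as changed. Handing in.

```bash
python3 -c "
from station import bot
print(bot.close_job())"
```

```text
the job is handed in; nothing more can be done
None
```

I pushed the brass disc into the recess, pushed the keeper to its stop, backed the arm clear, and handed the job in at about 16.5 s of the 58 s. Handing in reports no verdict.

- **Disc:** I pushed it across the jig between two fingertips set 24 mm apart. It jammed at a tilt against the far wall (5.4 N) and dropped in when I backed off. Before I moved the keeper, its top was level with the board within 0.1 mm and its centre within about 2 mm of the recess.
- **Keeper:** I pushed the tab with shut fingers until it met a hard stop (8 N, then 23 N with 0.2 mm more movement). The prongs travelled about 89 mm, and their tips are about 27 mm past the recess centre, on either side of the disc. The stop reading comes from force and camera, since the joint value itself isn't visible.
- **Bystanders:** comparing the first and last top pictures shows changes only at the arm, its shadow, the disc and the keeper. The arm hides the dish in the last top picture. The side picture shows it in place.
- **Checks that disagreed:**
    - The top-camera slope fit on the seated disc gave a meaningless value. The side camera gave about 0.05 rad and both pictures show the disc flat.
    - The travel I estimated from where the fingers first met the tab was about 79 mm, against 89 mm measured on the prong tips. I trusted the prong tips and the hard stop.

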